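# Stack the last kimchi container, then lift the garlic with the tongs

### The job

The third kimchi container stands in front of the dish: lift it by the closed vent on its lid, set it squarely on top of the two-high column with its edges in line with the container below, and let go of it. Then pick up the kitchen tongs by their black handles, close them on the garlic bulb in the dish and lift it until the bulb is at least 12 cm above the ledge, and finish while still holding it there in the tongs; never touch the bulb with the gripper itself. Leave the column, dish, measuring cup and chopsticks where they are.

Things in the scene. Friction and masses are not known exactly. Their poses are not given: they have to be found in the camera images.
- box3_center (a point): Third container, alone mid-ledge: closed translucent blue box, 0.45 kg, lid 134 (its x) by 104 mm (its y), 66 mm high to the lid top. Hollow underside: foot frame 120 by 90 mm outside, 5 mm walls, 23 mm deep recess that takes the vent of a box below, so the foot rests on the lower lid. This point: centre in plan, 33 mm above its underside; z up.
- box3_vent (a point): Middle of the third container's closed flip-top vent, where it is lifted: a solid white block on the centre of the lid, 60 mm along the box's x, 24 mm along its y (grip it across these), 19 mm high, from 66 to 85 mm above the box's underside; this point is 76 mm above the underside.
- box2_center (a point): The upper container of the two-high column on the left, the same shape as the third; its lid top is 132 mm above the ledge. This point is its centre in plan, 33 mm above its underside. A box stacked on it has its centre 66 mm higher. A half turn in yaw makes no difference.
- box1_center (a point): The lowest container of the column, the same shape, standing on the ledge. This point is its centre in plan, 33 mm above its underside.
- tongs_grip (a point): Steel kitchen tongs, 0.12 kg, lying on the ledge on the right, arms spread sideways. Point midway between the black plastic handles, 15 mm above the ledge; x along the middle line to the tips, z up. Handles 56 mm long, 30 mm high, 61 mm over their outer faces here when open. Hinge 85 mm behind. The frame belongs to the right (-y) arm and turns with it as the tongs close.
- tongs_tips (a point): Point midway between the flat steel tip plates (40 mm long, 28 mm high) of the open tongs, 79 mm ahead of tongs_grip. Gap between the plates: 81 mm open; 67 mm when squeezed to 54 mm over the handles; 44 mm at 42 mm over the handles (handles then parallel); 0 at about 19 mm. Belongs to the right arm, as the grip point.
- tongs_arm (a joint): Angle in rad by which the tongs are squeezed: 0 open (start), about 0.23 closed on the bulb, 0.48 tips together. A spring holds them open: squeezing takes about 5 to 9 N at the handles and they reopen when let out, so pressing the handles in to about 54 mm is enough to hold and carry them.
- garlic_center (a point): Whole garlic bulb, ivory, 44 mm in diameter at its widest (18 to 26 mm above its underside), 52 mm high with its neck, 0.05 kg, standing upright on the dish. This point is on its axis, 22 mm above its underside (42 mm above the ledge at the start).
- dish: Small white footed ceramic dish, loose, 96 mm across its rim; the bulb stands on its floor, 20 mm above the ledge, the rim is 24 mm above the ledge. Origin: centre of its underside.
- cup: Bystander: steel measuring cup, 72 mm across and 55 mm high, with a flat handle 67 mm long along its x. Origin: centre of its underside.
- chopstick_a: Bystander: wooden chopstick 220 mm long, 8 mm thick, lying along its x. Origin: its middle, underside.
- chopstick_b: Bystander: the other chopstick, beside the first. Origin: its middle, underside.
Things that resemble listed ones, but are neither listed nor needed, are in the scene too. There is more than one size of the part that bears garlic_center; the job needs the smallest. What is shaped like the part that bears box2_center but yellow is not meant.

How it is judged:
By the outcome, as a careful person would: the job done as asked, in the order asked, and still so for the second after the job is handed in, while the arm keeps its last pose, push and grip.
It also fails if it takes over 58 s, if anything falls off the work surface, if the arm or the gripper's body presses on something with over 40 N, if the wrist force passes 120 N, or if a joint passes its speed limit or range.

### The arm

A 6-joint arm with a two-finger parallel gripper is mounted at the origin on the work surface. World frame = base frame: x ahead of the robot, y to its left, z up, the work surface at z = 0. Lengths are in m, angles in rad, forces in N, time in s.
With the tool pointing down it reaches from about 0.35 to 0.975 m from the base axis. Payload 4.9 kg.
Tool frame: the origin (TCP) lies midway between the tips of the shut fingers; the grasp point (between the pads) lies 19 mm behind it; z points along the fingers, y is the direction in which the jaws open and shut (so a half turn about z gives the same grasp; the last joint's range is limited). The gripper opens to 85 mm and grips with 20 to 120 N. Pads are 22 mm wide; open, the fingers measure 114 mm over their backs; the gripper's body (76 mm by 85 mm) begins 54 mm behind the grasp point. The pads swing forward as they close: fully open they stand 13 mm farther back than shut.
Start: joints at [-1.427, 0.053, 1.613, -0, 1.476, -0.119], TCP at [0.162, -0.604, 0.231] pointing down, gripper open.
Joint ranges: [-3.01, 3.01], [-1.01, 2.22], [0.06, 2.58], [-1.02, 4.17], [0.09, 2.62], [-3.14, 3.14]. Speed limits (rad/s): [2.57, 2.57, 3.14, 3.14, 3.14, 3.14].

### API

Orientations are given as a unit quaternion [w, x, y, z].
In Python, from plant import state, grab_frame, camera_params, job_done, boxes_of gives the robot as it stands.
- The arm moves only by the tool step_arm, never from a script. Its argument "steps" is a list of rows, each a list of 4 numbers: the shift along the tool's x, y, z in mm, then the turn about the tool's z in degrees. A call has 1 to 8 rows; each row shifts and turns the pose as measured when the row begins, along the tool's axes as they then stand; what a row does not reach is not made up. A row lasts 1/10 s, in which the tool goes at most 50 mm and 8.59 degrees, less where a joint would pass 70% of its speed; a pose out of reach is approached as far as the arm can. A call is refused whole if a number of a shift passes 50 or a number of a turn 8.59, either way. A call with a gripper value outside its range is refused whole. "claw" is the opening in per cent of the stroke, from 0 (shut) to 100 (fully open), set as the call begins (left out, the last holds). The fingers move at their own pace and stop on an object; the grip force is fixed at half the most. Time passes only in rows, so rows that do not move let the fingers close. It gives the time, the measured TCP pose, the force and the opening at its end, in the units of the state.
- state(): the state, without advancing time (a new reading comes with each control period).
- grab_frame(name): name is "side" or "top"; returns (picture, depth): 400x640x3 uint8, red, green, blue; 400x640 float32, m along the optical axis (not along the pixel's ray), 0 where there is no reading.
- camera_params(name): a dict with "mtx" (3x3 intrinsics, pixels), "extrinsics" (4x4, takes a point from camera to world coordinates). Camera axes: x right, y down, z forward; pixel columns grow to the right and rows downward; lengths in m; the calibration is good to about 2 mm. A picture is of the moment at which its call begins. camera_params takes no time and is no camera call.
- job_done(): hands the job in, once; it reports no verdict.
Trained networks look in the newest picture that a camera, given by its name, has taken for a name from the list of things; names that differ only in an ending like _2 or _b are one class to them, and where a whole thing is asked for, a point or a joint stands for the part that bears it (a point fixed in the world has none). Each returns a list of dicts, best first, with "p" (0 to 1); they miss things now and then, are a little off and sometimes report something else, mostly with a low value. They report only what shows in the picture. A call takes as long as a camera call. They do not tell look-alikes from the thing itself.
- boxes_of(camera, label): "box" ([left, top, width, height] in pixels, round what is visible of it).
The state is a dict: "time": time; "joint_pos": joint angles; "joint_vel": joint speeds; "joint_efforts": joint torques, N m; "tool_pos": TCP position; "tool_rot": TCP orientation; "contact_force": force on the tool from outside, world axes, zero at the start; "ft_torque": the same for the moment, N m; "gripper_width": opening from 0.0 (shut) to 1.0 (fully open).
Only numpy, scipy, OpenCV 4.12 (cv2) and the standard library are available. Lean on these libraries where they do the work, as an engineer would, in place of code of your own. Each camera call takes 0.05 s, during which the arm holds its last target. There are 200 camera calls.

## Working session

There is one attempt and no reset: what is moved stays moved. The work goes in short steps, Python scripts to look and compute and a tool call to move; the robot and the scene stay as the last step left them, time stands still between calls to the robot, and variables do not carry over. Pictures are saved under pics/ and viewed, about 8 in all and at most 12, crops included, and the job is handed in when it is done.

Besides the shell and the picture viewer there is one more tool, called after "Call:" as a command line: name --pt "numbers of a row" for each row, then --argument value for the rest. step_arm: Moves the arm, as the interface text tells. Its arguments: {"type":"object","properties":{"steps":{"type":"array"},"claw":{"type":"number"}},"required":["steps"]}

```bash
mkdir -p pics; cat > h.py <<'E'
import numpy as np, cv2
from plant import *
def grab(n):
    im,d=grab_frame(n); return im,d
def cloud(n,d):
    p=camera_params(n); K=np.array(p["mtx"]);T=np.array(p["extrinsics"])
    v,u=np.mgrid[0:400,0:640]
    P=np.stack([(u-K[0,2])/K[0,0]*d,(v-K[1,2])/K[1,1]*d,d],-1)
    W=P@T[:3,:3].T+T[:3,3]; W[d<=0]=np.nan
    return W
E
python3 - <<'E'
from h import *
for n in("top","side"):
    im,d=grab(n); cv2.imwrite(f"pics/{n}0.png",im[...,::-1]); np.savez(f"{n}0.npz",im=im,d=d)
    p=camera_params(n); print(n,np.round(p["mtx"],1).tolist(),np.round(p["extrinsics"],3).tolist())
    for l in("box3_center","box3_vent","box2_center","box1_center","tongs_grip","tongs_tips","garlic_center","dish","cup","chopstick_a"):
        print(l,[(np.round(b["box"]).astype(int).tolist(),round(b["p"],2)) for b in boxes_of(n,l)])
print(state())
E
```

```text
top [[496.4, 0.0, 317.7], [0.0, 496.4, 202.4], [0.0, 0.0, 1.0]] [[0.013, -0.983, 0.184, 0.279], [-1.0, -0.013, -0.0, 0.097], [0.003, -0.184, -0.983, 1.35], [0.0, 0.0, 0.0, 1.0]]
box3_center [([303, 186, 47, 58], 0.58)]
box3_vent [([302, 190, 50, 56], 0.88), ([412, 196, 38, 74], 0.22)]
box2_center [([134, 160, 59, 62], 0.87), ([210, 270, 63, 65], 0.68), ([212, 191, 48, 60], 0.61)]
box1_center [([226, 217, 35, 35], 0.61)]
tongs_grip [([412, 196, 39, 73], 0.74)]
tongs_tips [([413, 199, 40, 68], 0.93)]
garlic_center [([369, 166, 19, 21], 0.77), ([322, 106, 23, 19], 0.69), ([320, 149, 14, 13], 0.6)]
dish [([309, 141, 38, 36], 0.56)]
cup [([238, 105, 31, 50], 0.63)]
chopstick_a [([401, 135, 75, 6], 0.69), ([428, 128, 45, 5], 0.65)]
side [[456.5, 0.0, 319.8], [0.0, 456.5, 193.5], [0.0, 0.0, 1.0]] [[-0.95, -0.178, 0.256, 0.155], [-0.311, 0.557, -0.77, 1.156], [-0.005, -0.811, -0.585, 0.902], [0.0, 0.0, 0.0, 1.0]]
box3_center [([306, 188, 45, 42], 0.88)]
box3_vent [([307, 189, 46, 37], 0.64)]
box2_center [([361, 242, 59, 60], 0.9), ([222, 276, 61, 61], 0.87), ([282, 218, 58, 44], 0.58)]
box1_
[... 427 characters left out ...]
44)]
{'time': 1.1, 'joint_pos': array([-1.42699960e+00,  5.27082051e-02,  1.61291930e+00,  5.78982005e-06,
        1.47597106e+00, -1.19008280e-01]), 'joint_vel': array([-0.00069922, -0.00037594, -0.00130376, -0.0011295 , -0.00095141,
        0.00160984]), 'joint_efforts': array([-1.30953245e-03, -3.93693137e+01, -3.70467961e+01, -2.40134132e-04,
        5.32166869e-04, -3.69949319e-06]), 'tool_pos': array([ 0.16236316, -0.60352264,  0.23128694]), 'tool_rot': array([-2.99170842e-06,  9.91379142e-01,  1.31024412e-01,  2.84504326e-06]), 'contact_force': array([ 0.66369242, -0.71214533,  0.37876477]), 'ft_torque': array([0.042757  , 0.00396342, 0.05245515]), 'gripper_width': 0.9995486303604636}
```

```bash
python3 - <<'E'
import cv2
a=cv2.imread("pics/top0.png")[80:350,110:500]; cv2.imwrite("pics/t1.png",cv2.resize(a,(780,540),interpolation=cv2.INTER_CUBIC))
a=cv2.imread("pics/side0.png")[120:350,180:460]; cv2.imwrite("pics/s1.png",cv2.resize(a,(728,598),interpolation=cv2.INTER_CUBIC))
E
```

```text
(no output)
```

View pics/t1.png

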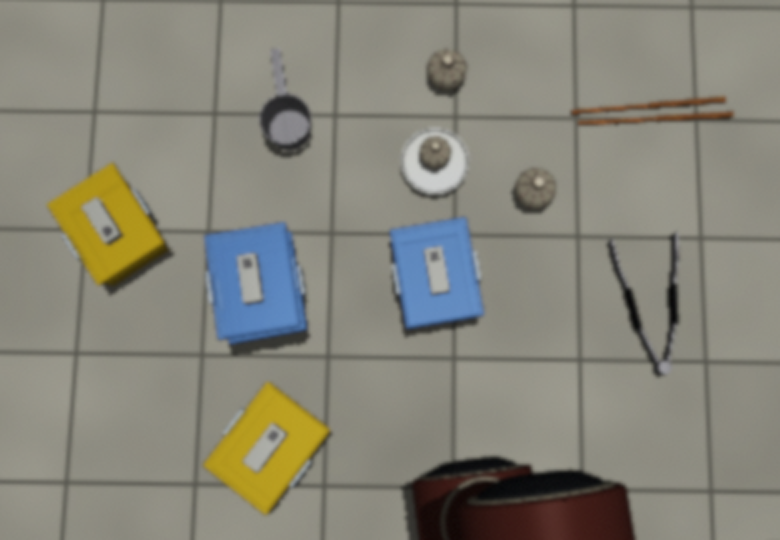

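View pics/s1.png

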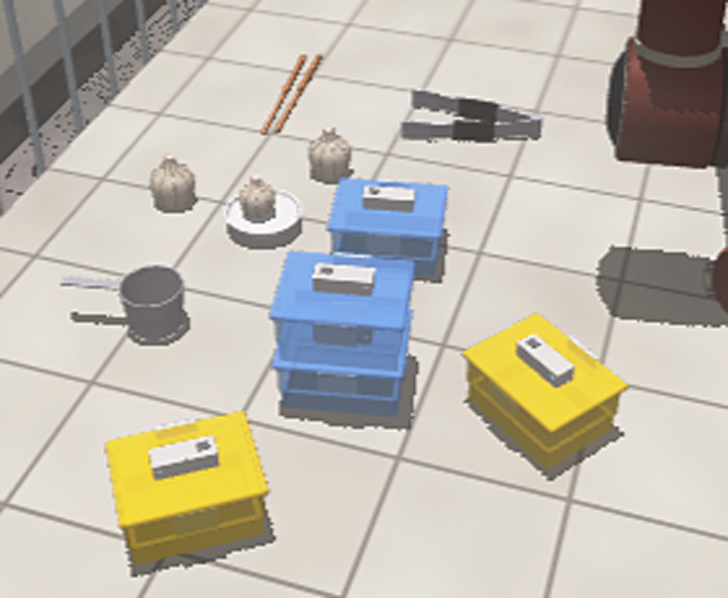

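Top view (crop is 2x, offset 110,80): the blue two-high column is at about (236,221) in full pixels and the lone blue box3 at (327,216). The tongs are at (436,232). There are three bulbs: (327,156) in the dish, (333,115) and (377,174). The one in the dish is the smallest, so it is the target. The yellow boxes at (163,192) and (243,304) are decoys. Next I measure from the depth.

```bash
cat >> h.py <<'E'
def rect(xy):
    r=cv2.minAreaRect(xy.astype(np.float32)*1000); c,s,_=r
    b=cv2.boxPoints(r); e=[b[1]-b[0],b[2]-b[1]]; L=max(e,key=np.linalg.norm)
    return np.round(c,1),np.round(sorted(s),1),round(float(np.degrees(np.arctan2(L[1],L[0]))%180),1)
def blue(im):
    h=cv2.cvtColor(im,cv2.COLOR_RGB2HSV); return (h[...,0]>95)&(h[...,0]<125)&(h[...,1]>90)
def lids(n,im,d,rois):
    W=cloud(n,d); m=blue(im); wh=(cv2.cvtColor(im,cv2.COLOR_RGB2HSV)[...,1]<60)
    for (u0,v0,u1,v1),z0 in rois:
        R=np.zeros(m.shape,bool);R[v0:v1,u0:u1]=1
        s=R&m&(abs(W[...,2]-z0)<.008); P=W[s]
        sv=R&(abs(W[...,2]-z0-.019)<.008)&~m; V=W[sv]
        print(n,z0,len(P),"medz",np.round(np.median(P[:,2]),4),rect(P[:,:2]),"vent",len(V),rect(V[:,:2]) if len(V)>5 else "",np.round(np.median(V[:,2]),4) if len(V)>5 else "")
E
python3 - <<'E'
from h import *
D={n:(lambda f:(f["im"],f["d"]))(np.load(f"{n}0.npz")) for n in("top","side")}
lids("top",*D["top"],[((290,180,360,250),.066),((200,180,270,260),.132)])
lids("side",*D["side"],[((300,180,360,240),.066),((275,210,345,285),.132)])
for n in D:
    im,d=D[n]; W=cloud(n,d)
    x0,x1,y0,y1={"top":(300,360,135,182),"side":(260,300,180,220)}[n]
    w=W[y0:y1,x0:x1].reshape(-1,3)
    z=w[:,2]; print(n,"garlic z top",np.nanmax(z[(w[:,0]>.0)&(z<.09)]))
    w=w[(z>.028)&(z<.1)&(w[:,0]>.0)]
    print("bulb pts",len(w),np.round(np.percentile(w,[2,50,98],axis=0),3).tolist())
    x0,x1,y0,y1={"top":(405,460,190,275),"side":(325,395,145,180)}[n]
    w=W[y0:y1,x0:x1].reshape(-1,3); c=im[y0:y1,x0:x1].reshape(-1,3)
    s=(w[:,2]>.012)&(w[:,2]<.06); dk=s&(c.max(1)<60)
    print("tongs",s.sum(),rect(w[s][:,:2]),"dark",dk.sum(), rect(w[dk][:,:2]),np.round(np.percentile(w[s],[5,95],axis=0),3).tolist())
    np.savez(f"tongs_{n}.npz",w=w[s],c=c[s])
for n,x,y in(("top",0,0),):
    W=cloud(n,D[n][1]); 
    for v,u in((300,300),(250,380),(120,380),(150,200)): print(np.round(W[v,u],4))
E
```

```text
top 0.066 1676 medz 0.0664 (array([484.4,  70.2]), array([102.6, 134. ]), 10.2) vent 218 (array([484.8,  69.6]), array([24.7, 60. ]), 10.5) 0.0854
top 0.132 1918 medz 0.1322 (array([461.4, 297.4]), array([106.1, 133.7]), 10.6) vent 250 (array([460.3, 299.7]), array([24.4, 59.4]), 11.5) 0.1512
side 0.066 676 medz 0.0652 (array([472.4, 136.1]), array([131. , 233.2]), 100.9) vent 123 (array([485.3,  72.4]), array([32.5, 58.9]), 9.9) 0.0835
side 0.132 1077 medz 0.1311 (array([459.5, 303. ]), array([106.9, 130.6]), 10.4) vent 181 (array([461.2, 302.7]), array([27.1, 59.6]), 9.1) 0.1496
top garlic z top 0.07805656510669912
bulb pts 227 [[0.616, 0.052, 0.028], [0.649, 0.073, 0.056], [0.689, 0.095, 0.072]]
tongs 414 (array([ 451.6, -221.4]), array([ 92.2, 188.1]), 5.7) dark 165 (array([ 451.5, -230.8]), array([ 87.7, 175.9]), 12.0) [[0.365, -0.256, 0.014], [0.536, -0.173, 0.034]]
side garlic z top 0.07502635582257189
bulb pts 162 [[0.633, 0.063, 0.029], [0.649, 0.086, 0.051], [0.672, 0.098, 0.071]]
tongs 416 (array([ 453.3, -221.1]), array([ 99. , 186.1]), 6.5) dark 0 (array([0., 0.]), array([0., 0.]), 0.0) [[0.371, -0.255, 0.013], [0.537, -0.17, 0.029]]
[0.2667 0.1401 0.0017]
[ 0.4025 -0.0742  0.004 ]
[ 0.7751 -0.0788 -0.0026]
[ 0.6792  0.4313 -0.0038]
```

```bash
cat >> h.py <<'E'
def go(x,y,z,yaw=None):
    s=state(); w,a,b,c=s["tool_rot"]; p=s["tool_pos"]*1000
    R=np.array([[1-2*(b*b+c*c),2*(a*b-c*w),2*(a*c+b*w)],[2*(a*b+c*w),1-2*(a*a+c*c),2*(b*c-a*w)],[2*(a*c-b*w),2*(b*c+a*w),1-2*(a*a+b*b)]])
    y0=np.degrees(np.arctan2(R[1,0],R[0,0])); d=np.array([x,y,z])-p
    turn=0 if yaw is None else -((yaw-y0+180)%360-180)
    y1=np.radians(y0-turn)
    print("t",round(s["time"],2),"tcp",np.round(p,1),"yaw",round(y0,2),"tilt",np.round(R[:,2],3),"turn",round(turn,2),"| after turn shift:",np.round([d[0]*np.cos(y1)+d[1]*np.sin(y1),d[0]*np.sin(y1)-d[1]*np.cos(y1),-d[2]],1),"F",np.round(s["contact_force"],1),"g",round(s["gripper_width"],3))
E
python3 -c "
from h import *
go(485,70.5,170,10.5)"
```

```text
t 1.1 tcp [ 162.4 -603.5  231.3] yaw 15.06 tilt [ 0.  0. -1.] turn 4.56 | after turn shift: [ 440.1 -603.9   61.3] F [ 0.7 -0.7  0.4] g 1.0
```

Call:
step_arm --pt "0 0 0 4.6" --pt "15 -40 0 0" --pt "15 -40 0 0" --pt "15 -40 0 0" --pt "25 -40 0 0" --pt "25 -40 0 0" --pt "30 -38 0 0" --pt "30 -38 0 0" --claw 100

```text
time: 1.9
tool_pos: [0.2662, -0.2988, 0.2294]
tool_rot: [-0.001, 0.996, 0.084, 0.0]
contact_force: [-0.2, -0.6, 0.2]
gripper_width: 1.0
```

```bash
python3 -c "
from h import *
go(485,70.5,170,10.5)"
```

```text
t 1.9 tcp [ 266.2 -298.8  229.4] yaw 9.65 tilt [ 0.001  0.001 -1.   ] turn -0.85 | after turn shift: [ 282.5 -323.3   59.4] F [-0.2 -0.6  0.2] g 1.0
```

Call:
step_arm --pt "38 -32 0 -0.8" --pt "32 -38 0 0" --pt "32 -38 0 0" --pt "32 -38 0 0" --pt "32 -38 0 0" --pt "32 -38 0 0" --pt "32 -38 0 0" --pt "32 -38 0 0"

```text
time: 2.7
tool_pos: [0.4698, 0.0455, 0.2332]
tool_rot: [0.003, 0.996, 0.09, 0.006]
contact_force: [1.9, -1.3, 0.7]
gripper_width: 0.997
```

```bash
python3 -c "
from h import *
go(485,70.5,130,10.5)"
```

```text
t 2.7 tcp [469.8  45.5 233.2] yaw 10.36 tilt [ 0.013 -0.006 -1.   ] turn -0.14 | after turn shift: [ 19.5 -21.8 103.2] F [ 1.9 -1.3  0.7] g 0.997
```

Call:
step_arm --pt "10 -11 25 0" --pt "9 -11 25 0" --pt "0 0 25 0" --pt "0 0 20 0" --pt "0 0 0 0" --pt "0 0 0 0"

```text
time: 3.3
tool_pos: [0.4897, 0.0784, 0.138]
tool_rot: [0.003, 0.995, 0.096, 0.009]
contact_force: [-0.3, 0.6, 1.0]
gripper_width: 0.999
```

```bash
python3 -c "
from h import *
go(485,70.5,130,10.5)
print(state()['joint_pos'])"
```

```text
t 3.3 tcp [489.7  78.4 138. ] yaw 11.07 tilt [ 0.018 -0.004 -1.   ] turn 0.57 | after turn shift: [-6.1  6.9  8. ] F [-0.3  0.6  1. ] g 0.999
[ 0.0111827  -0.19818702  2.01013814 -0.00471353  1.31123539  1.39008358]
```

Call:
step_arm --pt "-6 7 8 0.6" --pt "0 0 0 0"

```text
time: 3.5
tool_pos: [0.4861, 0.0695, 0.1316]
tool_rot: [0.003, 0.996, 0.091, 0.011]
contact_force: [-0.2, 0.2, 0.0]
gripper_width: 1.0
```

```bash
python3 - <<'E'
from h import *
go(485,70.5,90,10.5)
im,d=grab("side"); a=im[150:310,240:400,::-1]; cv2.imwrite("pics/s2.png",cv2.resize(a,(600,600),interpolation=cv2.INTER_CUBIC))
im,d=grab("top");lids("top",im,d,[((200,180,270,260),.132)])
E
```

```text
t 3.5 tcp [486.1  69.5 131.6] yaw 10.41 tilt [ 0.022 -0.005 -1.   ] turn -0.09 | after turn shift: [-0.9 -1.2 41.6] F [-0.2  0.2  0. ] g 1.0
top 0.132 1910 medz 0.1321 (array([461.2, 297.2]), array([106.4, 133.6]), 10.3) vent 249 (array([460.5, 300. ]), array([24.9, 60.6]), 11.6) 0.1508
```

View pics/s2.png

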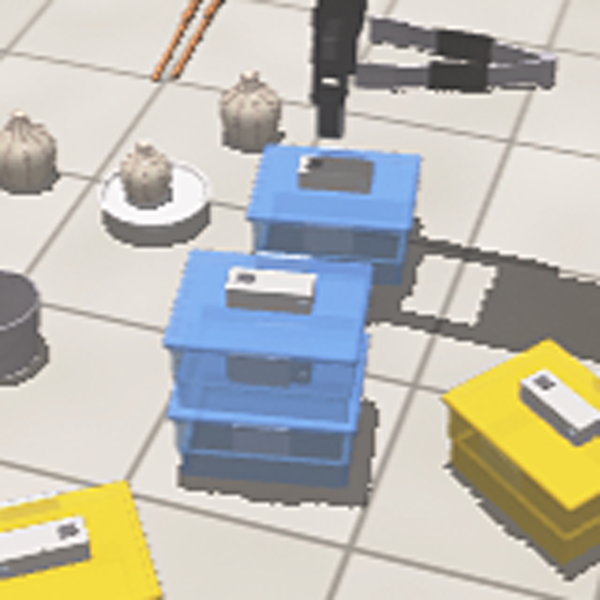

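The gripper hangs right above box3's vent, in line with it, and the column is to the front left. I descend with the jaws open.

Call:
step_arm --pt "-1 -1 20 0" --pt "0 0 20 0" --pt "0 0 15 0" --pt "0 0 7 0" --pt "0 0 0 0"

```text
time: 4.1
tool_pos: [0.4921, 0.0697, 0.075]
tool_rot: [0.004, 0.996, 0.09, 0.018]
contact_force: [-0.7, -0.2, -0.0]
gripper_width: 0.998
```

```bash
python3 -c "
from h import *
go(485,70.5,70,10.5)"
```

```text
t 4.1 tcp [492.1  69.7  75. ] yaw 10.33 tilt [ 0.036 -0.004 -0.999] turn -0.17 | after turn shift: [-6.9 -2.1  5. ] F [-0.7 -0.2 -0. ] g 0.998
```

Call:
step_arm --pt "-7 -2 4 -0.2" --pt "0 0 0 0"

```text
time: 4.3
tool_pos: [0.4856, 0.0704, 0.0721]
tool_rot: [0.004, 0.996, 0.092, 0.019]
contact_force: [-0.5, 0.2, -0.8]
gripper_width: 1.0
```

```bash
python3 -c "
from h import *
go(485,70.5,70,10.5)"
```

```text
t 4.3 tcp [485.6  70.4  72.1] yaw 10.54 tilt [ 0.038 -0.004 -0.999] turn 0.04 | after turn shift: [-0.5 -0.2  2.1] F [-0.5  0.2 -0.8] g 1.0
```

Call:
step_arm --pt "0 0 2 0" --pt "0 0 0 0" --pt "0 0 0 0" --pt "0 0 0 0" --pt "0 0 0 0" --pt "0 0 0 0" --pt "0 0 0 0" --claw 0

```text
time: 5.0
tool_pos: [0.4869, 0.0712, 0.0724]
tool_rot: [0.003, 0.996, 0.092, 0.021]
contact_force: [-0.6, 0.3, 0.9]
gripper_width: 0.262
```

```bash
python3 -c "
from h import *
go(485,70.5,70,10.5)"
```

```text
t 5.0 tcp [486.9  71.2  72.4] yaw 10.54 tilt [ 0.042 -0.003 -0.999] turn 0.04 | after turn shift: [-2.   0.3  2.4] F [-0.6  0.3  0.9] g 0.262
```

Call:
step_arm --pt "0 0 -12 0" --pt "0 0 -28 0" --pt "0 0 -35 0" --pt "0 0 -35 0" --pt "0 0 -35 0" --pt "0 0 -30 0" --pt "0 0 -15 0"

```text
time: 5.7
tool_pos: [0.4707, 0.0704, 0.2579]
tool_rot: [0.004, 0.996, 0.092, 0.007]
contact_force: [0.7, -0.1, -5.6]
gripper_width: 0.259
```

```bash
python3 - <<'E'
from h import *
go(462,301,250,10.5)
im,d=grab("side"); a=im[100:290,230:400,::-1]; cv2.imwrite("pics/s3.png",cv2.resize(a,(536,600),interpolation=cv2.INTER_CUBIC))
E
```

```text
t 5.7 tcp [470.7  70.4 257.9] yaw 10.52 tilt [ 0.015 -0.006 -1.   ] turn 0.02 | after turn shift: [  33.5 -228.3    7.9] F [ 0.7 -0.1 -5.6] g 0.259
```

View pics/s3.png

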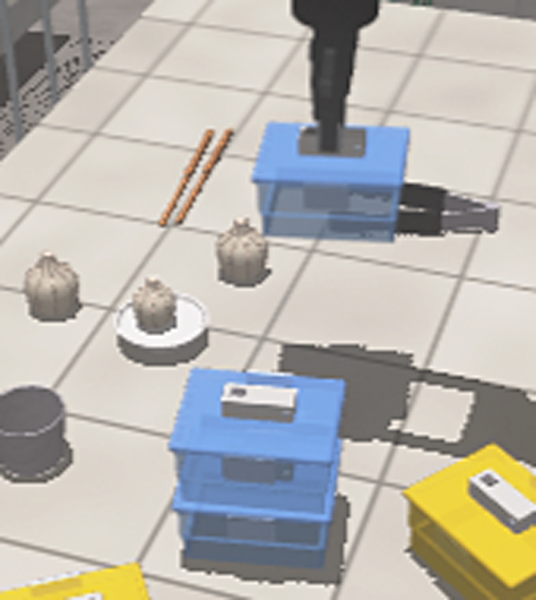

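Box3 hangs level in the gripper, well above everything. I carry it to the column, which is at tool offset (33, -228).

Call:
step_arm --pt "2 -16 0 0" --pt "6 -34 0 0" --pt "6 -38 0 0" --pt "6 -38 0 0" --pt "6 -38 0 0" --pt "4 -36 0 0" --pt "2 -20 0 0" --pt "0 0 0 0"

```text
time: 6.55
tool_pos: [0.4571, 0.297, 0.2407]
tool_rot: [0.008, 0.996, 0.089, -0.002]
contact_force: [-0.4, -0.1, -6.1]
gripper_width: 0.263
```

```bash
cat >> h.py <<'E'
def held():
    # lid of the held box: tops found by height above 0.19 with blue
    for n in("top","side"):
        im,d=grab(n);W=cloud(n,d);m=blue(im)&(W[...,2]>.16)
        if m.sum()<50: print(n,"none");continue
        zt=np.percentile(W[m][:,2],90); P=W[m&(abs(W[...,2]-zt)<.007)]
        print(n,len(P),"ztop",round(float(zt),4),rect(P[:,:2]),"plane",np.round(np.linalg.lstsq(np.c_[P[:,:2],np.ones(len(P))],P[:,2],rcond=None)[0],3))
E
python3 - <<'E'
from h import *
go(462,301,230,10.5)
held()
E
```

```text
t 6.55 tcp [457.1 297.  240.7] yaw 10.24 tilt [-0.003 -0.016 -1.   ] turn -0.26 | after turn shift: [ 5.5 -3.  10.7] F [-0.4 -0.1 -6.1] g 0.263
top 17 ztop 0.3882 (array([421.2, 294.6]), array([ 2.5, 26.7]), 96.1) plane [ 0.99   0.1   -0.058]
side 996 ztop 0.236 (array([452.8, 299.2]), array([106.2, 130.6]), 9.9) plane [-0.041 -0.018  0.257]
```

Call:
step_arm --pt "9 -2 0 -0.3" --pt "0 0 0 0" --pt "0 0 0 0" --pt "0 0 0 0" --pt "0 0 0 0" --pt "0 0 0 0" --pt "0 0 0 0" --pt "0 0 0 0"

```text
time: 7.45
tool_pos: [0.4676, 0.2943, 0.2396]
tool_rot: [0.01, 0.996, 0.088, -0.003]
contact_force: [0.5, -0.5, -6.3]
gripper_width: 0.262
```

```bash
python3 - <<'E'
from h import *
go(466.8,302,230,10.5)
E
```

```text
t 7.45 tcp [467.6 294.3 239.6] yaw 10.09 tilt [-0.004 -0.02  -1.   ] turn -0.41 | after turn shift: [ 0.6 -7.7  9.6] F [ 0.5 -0.5 -6.3] g 0.262
```

Call:
step_arm --pt "1 -8 0 -0.4" --pt "0 0 10 0" --pt "0 0 8 0" --pt "0 0 0 0"

```text
time: 7.85
tool_pos: [0.4668, 0.3031, 0.2198]
tool_rot: [0.01, 0.996, 0.092, -0.003]
contact_force: [-0.7, 0.4, -5.4]
gripper_width: 0.262
```

```bash
python3 - <<'E'
from h import *
go(466.8,302,215,10.5)
held()
E
```

```text
t 7.85 tcp [466.8 303.1 219.8] yaw 10.56 tilt [-0.004 -0.02  -1.   ] turn 0.06 | after turn shift: [-0.2  1.1  4.8] F [-0.7  0.4 -5.4] g 0.262
top 14 ztop 0.3729 (array([430.8, 301.5]), array([ 2.1, 24.4]), 95.4) plane [-2.772 -0.391  1.684]
side 989 ztop 0.2159 (array([463.4, 305.6]), array([106.2, 131.1]), 10.3) plane [-0.039 -0.017  0.236]
```

Call:
step_arm --pt "-1 1 4 0" --pt "0 0 4 0" --pt "0 0 3 0" --pt "0 0 2 0"

```text
time: 8.35
tool_pos: [0.467, 0.3017, 0.208]
tool_rot: [0.009, 0.996, 0.092, -0.001]
contact_force: [0.4, -0.8, -5.5]
gripper_width: 0.26
```

```bash
python3 - <<'E'
from h import *
go(465.5,302,206,10.5)
held()
E
```

```text
t 8.35 tcp [467.  301.7 208. ] yaw 10.54 tilt [-0.    -0.018 -1.   ] turn 0.04 | after turn shift: [-1.4 -0.6  2. ] F [ 0.4 -0.8 -5.5] g 0.26
top 16 ztop 0.3645 (array([434.3, 290.9]), array([ 5. , 37.8]), 110.4) plane [ 0.297 -0.108  0.267]
side 981 ztop 0.2034 (array([463.3, 303.9]), array([104.4, 131.6]), 11.3) plane [-0.038 -0.016  0.223]
```

Call:
step_arm --pt "-1 0 1.5 0" --pt "0 0 1 0" --pt "0 0 1 0"

```text
time: 8.75
tool_pos: [0.4664, 0.3015, 0.2067]
tool_rot: [0.009, 0.996, 0.092, -0.0]
contact_force: [-3.6, -2.8, 0.1]
gripper_width: 0.258
```

Call:
step_arm --pt "-0.5 0 1.2 0" --pt "0 0 1.2 0" --pt "0 0 0 0"

```text
time: 9.05
tool_pos: [0.4663, 0.3015, 0.2068]
tool_rot: [0.009, 0.996, 0.092, 0.001]
contact_force: [-1.6, -0.8, -4.4]
gripper_width: 0.259
```

```bash
python3 - <<'E'
from h import *
go(465.5,302,204,10.5)
held()
E
```

```text
t 9.05 tcp [466.3 301.5 206.8] yaw 10.54 tilt [ 0.003 -0.017 -1.   ] turn 0.04 | after turn shift: [-0.7 -0.6  2.8] F [-1.6 -0.8 -4.4] g 0.259
top 16 ztop 0.3575 (array([429.8, 297.8]), array([ 2.2, 25.5]), 99.1) plane [-1.163 -0.305  0.948]
side 1012 ztop 0.202 (array([463.6, 303.3]), array([108.2, 132.4]), 10.3) plane [-0.032 -0.014  0.218]
```

Call:
step_arm --pt "0 0 -2 0" --pt "-2 -0.5 0 0" --pt "0 0 2 0" --pt "0 0 1.5 0"

```text
time: 9.55
tool_pos: [0.4644, 0.3019, 0.206]
tool_rot: [0.009, 0.996, 0.092, 0.001]
contact_force: [-4.9, -3.3, 6.9]
gripper_width: 0.261
```

```bash
python3 - <<'E'
from h import *
go(465.5,302,204,10.5)
held()
E
```

```text
t 9.55 tcp [464.4 301.9 206. ] yaw 10.53 tilt [ 0.004 -0.017 -1.   ] turn 0.03 | after turn shift: [1.1 0.1 2. ] F [-4.9 -3.3  6.9] g 0.261
top 16 ztop 0.3555 (array([427.5, 297.8]), array([ 2.6, 24.8]), 99.7) plane [-0.51   0.013  0.57 ]
side 1019 ztop 0.2012 (array([461.3, 304.4]), array([106.3, 132. ]), 10.5) plane [-0.026 -0.012  0.215]
```

Call:
step_arm --pt "0 0 0.5 0" --pt "0 0 0 0" --pt "0 0 0 0" --pt "0 0 0 0" --claw 80

```text
time: 10.05
tool_pos: [0.4665, 0.3031, 0.2081]
tool_rot: [0.007, 0.996, 0.092, 0.004]
contact_force: [-0.9, 0.5, 1.0]
gripper_width: 0.8
```

Call:
step_arm --pt "0 0 -15 0" --pt "0 0 -30 0" --pt "0 0 -35 0" --pt "0 0 -35 0" --pt "0 15 -15 0" --pt "0 40 0 0" --pt "0 45 0 0" --pt "0 45 0 0"

```text
time: 10.85
tool_pos: [0.492, 0.16, 0.3502]
tool_rot: [0.007, 0.995, 0.097, 0.006]
contact_force: [0.1, 0.0, -1.1]
gripper_width: 0.8
```

```bash
python3 - <<'E'
from h import *
go(450,-220,200,0)
im,d=grab("side");D=np.load("side0.npz")
for z0 in(.198,.132): lids("side",im,d,[((275,165,360,300),z0)])
lids("side",D["im"],D["d"],[((275,210,345,285),.132)])
im,d=grab("top");cv2.imwrite("pics/t2.png",cv2.resize(im[150:280,180:340,::-1],(720,585),interpolation=cv2.INTER_CUBIC))
lids("top",im,d,[((190,160,290,260),.198)])
E
```

```text
t 10.85 tcp [492.  160.  350.2] yaw 11.1 tilt [ 0.014 -0.013 -1.   ] turn 11.1 | after turn shift: [-42.  380.  150.2] F [ 0.1  0.  -1.1] g 0.8
side 0.198 1078 medz 0.1972 (array([460.1, 301.1]), array([108. , 131.7]), 11.0) vent 188 (array([459.5, 302.4]), array([29., 59.]), 5.8) 0.2158
side 0.132 358 medz 0.1317 (array([459.4, 305.9]), array([100.1, 130.9]), 11.5) vent 2  
side 0.132 1077 medz 0.1311 (array([459.5, 303. ]), array([106.9, 130.6]), 10.4) vent 181 (array([461.2, 302.7]), array([27.1, 59.6]), 9.1) 0.1496
top 0.198 1637 medz 0.1982 (array([458.2, 308.6]), array([ 83.5, 133.1]), 10.5) vent 282 (array([459.7, 299.2]), array([24.9, 59.7]), 12.3) 0.2172
```

View pics/t2.png

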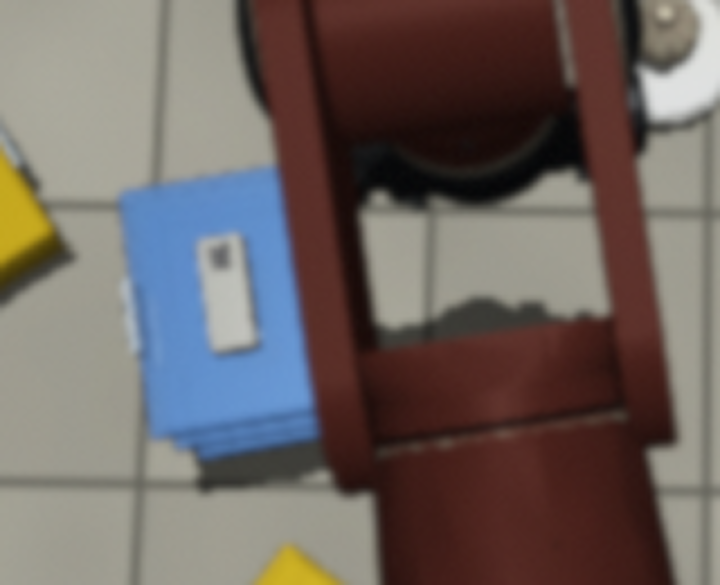

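The top view shows the new box lying flush on the column. Its vent is within 1 mm of the former top vent and the lid is level at z = 0.198. Now I locate the tongs and the bulb.

```bash
python3 - <<'E'
from h import *
for n in("top","side"):
    f=np.load(f"tongs_{n}.npz"); w=f["w"][:,:2]*1000; c=f["c"].mean(1)
    o=np.array([366.,-228]); th=np.radians(4)
    for it in range(8):
        u=np.array([np.cos(th),np.sin(th)]); v=np.array([-u[1],u[0]])
        s=(w-o)@u; t=(w-o)@v; S=[];M=[];Wd=[]
        for a in range(30,165,8):
            k=(s>a)&(s<a+8); l=t[k&(t>0)]; r=t[k&(t<0)]
            if len(l)>1 and len(r)>1: S.append(a+4);M.append((l.mean()+r.mean())/2);Wd.append((round(r.min()),round(l.max())))
        p=np.polyfit(S,M,1); th+=np.arctan(p[0]); o=o+v*p[1]
    s=(w-o)@u; t=(w-o)@v
    print(n,"yaw",np.degrees(th).round(2),"s range",np.percentile(s,[1,99]).round(1),"o",o.round(1))
    print(list(zip(S,Wd)))
    print("dark profile",[(a,round(float(np.median(c[(s>a)&(s<a+8)])))) for a in range(int(s.min()),int(s.max()),8)])
    for q in(85,): print("grip if hinge at smin+4:",(o+u*(np.percentile(s,1)+4+q)).round(1))
    print("tips end -> grip (end-79-20):",(o+u*(np.percentile(s,99)-99)).round(1))
E
```

```text
top yaw 6.98 s range [ -6.1 178.5] o [ 366.4 -233.3]
[(34, (-18, 17)), (42, (-20, 19)), (50, (-23, 23)), (58, (-27, 27)), (66, (-28, 28)), (74, (-31, 29)), (82, (-31, 29)), (90, (-33, 31)), (98, (-33, 32)), (106, (-34, 33)), (114, (-34, 35)), (122, (-37, 37)), (130, (-39, 39)), (138, (-40, 41)), (146, (-41, 42)), (154, (-42, 42)), (162, (-43, 43))]
dark profile [(-7, 139), (1, 132), (9, 90), (17, 82), (25, 85), (33, 79), (41, 81), (49, 69), (57, 32), (65, 20), (73, 24), (81, 24), (89, 23), (97, 26), (105, 46), (113, 79), (121, 74), (129, 73), (137, 81), (145, 72), (153, 80), (161, 81), (169, 82), (177, 95)]
grip if hinge at smin+4: [ 448.6 -223.2]
tips end -> grip (end-79-20): [ 445.3 -223.6]
side yaw 6.75 s range [ -3.8 180.1] o [ 366.2 -230.8]
[(34, (-20, 20)), (42, (-23, 20)), (50, (-27, 26)), (58, (-28, 25)), (66, (-37, 32)), (74, (-34, 31)), (82, (-32, 32)), (90, (-34, 39)), (98, (-31, 34)), (106, (-35, 38)), (114, (-35, 36)), (122, (-36, 40)), (130, (-42, 41)), (138, (-46, 43)), (146, (-44, 45)), (154, (-45, 46)), (162, (-44, 49))]
dark profile [(-5, 111), (3, 106), (11, 103), (19, 104), (27, 104), (35, 104), (43, 104), (51, 96), (59, 67), (67, 67), (75, 67), (83, 67), (91, 67), (99, 67), (107, 85), (115, 102), (123, 101), (131, 101), (139, 104), (147, 105), (155, 105), (163, 105), (171, 105), (179, 154)]
grip if hinge at smin+4: [ 450.8 -220.8]
tips end -> grip (end-79-20): [ 446.8 -221.3]
```

Call:
step_arm --pt "-5 30 15 5" --pt "-5 40 15 6" --pt "-5 48 15 0" --pt "-5 48 15 0" --pt "-5 48 15 0" --pt "-5 48 15 0" --pt "-5 48 0 0" --pt "0 40 0 0" --claw 100

```text
time: 11.75
tool_pos: [0.4622, -0.1973, 0.2625]
tool_rot: [0.006, 1.0, -0.004, 0.008]
contact_force: [0.8, -0.3, 0.3]
gripper_width: 1.0
```

```bash
python3 -c "
from h import *
go(446,-223,100,7)"
```

```text
t 11.75 tcp [ 462.2 -197.3  262.5] yaw -0.49 tilt [ 0.015 -0.011 -1.   ] turn -7.49 | after turn shift: [-19.2  23.5 162.5] F [ 0.8 -0.3  0.3] g 1.0
```

Call:
step_arm --pt "0 0 5 -7.4" --pt "-12 12 30 0" --pt "-15 10 45 0" --pt "0 0 45 0" --pt "0 0 20 0" --pt "0 0 0 0"

```text
time: 12.35
tool_pos: [0.437, -0.2321, 0.1137]
tool_rot: [0.007, 0.998, 0.058, 0.008]
contact_force: [-0.4, -0.1, -0.0]
gripper_width: 1.0
```

```bash
python3 -c "
from h import *
go(446,-223,60,7)"
```

```text
t 12.35 tcp [ 437.  -232.1  113.7] yaw 6.64 tilt [ 0.016 -0.014 -1.   ] turn -0.36 | after turn shift: [10.  -7.9 53.7] F [-0.4 -0.1 -0. ] g 1.0
```

Call:
step_arm --pt "9 -7 20 -0.4" --pt "0 0 30 0" --pt "0 0 4 0" --pt "0 0 0 0"

```text
time: 12.75
tool_pos: [0.4486, -0.2263, 0.0635]
tool_rot: [0.009, 0.998, 0.062, 0.01]
contact_force: [-0.3, -0.3, -0.0]
gripper_width: 1.0
```

```bash
python3 - <<'E'
from h import *
go(446,-223,1,7)
im,d=grab("side"); cv2.imwrite("pics/s4.png",cv2.resize(im[110:190,310:410,::-1],(750,600),interpolation=cv2.INTER_CUBIC))
E
```

```text
t 12.75 tcp [ 448.6 -226.3   63.5] yaw 7.07 tilt [ 0.021 -0.017 -1.   ] turn 0.07 | after turn shift: [-2.2 -3.5 62.5] F [-0.3 -0.3 -0. ] g 1.0
```

View pics/s4.png

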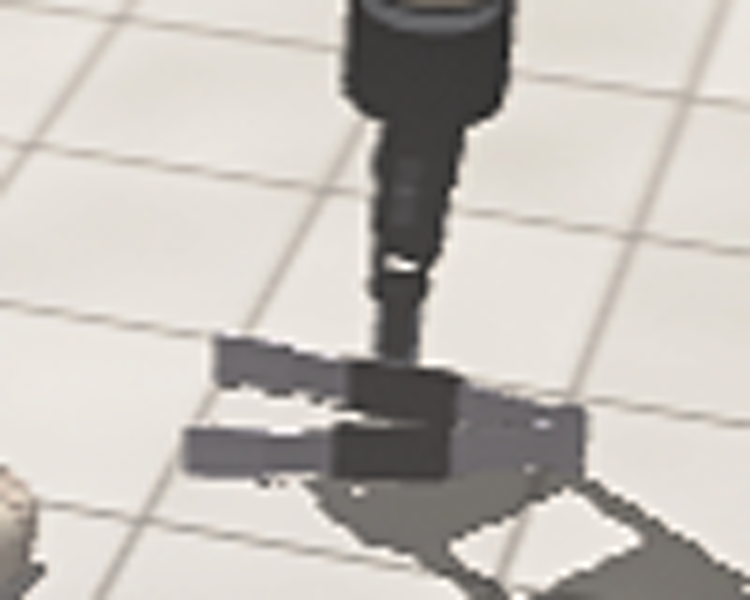

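The fingers straddle the tongs, centred over the black handles in x; y is 3.5 mm off. I correct that while descending.

Call:
step_arm --pt "-3 -4 15 0" --pt "-1 -0.5 22 0" --pt "0 0 15 0" --pt "0 0 6 0" --pt "0 0 0 0"

```text
time: 13.3
tool_pos: [0.449, -0.2258, 0.0094]
tool_rot: [0.013, 0.998, 0.062, 0.015]
contact_force: [0.2, 0.1, -0.2]
gripper_width: 1.002
```

```bash
python3 -c "
from h import *
go(446,-223,1,7)"
```

```text
t 13.3 tcp [ 449.  -225.8    9.4] yaw 7.08 tilt [ 0.031 -0.024 -0.999] turn 0.08 | after turn shift: [-2.7 -3.2  8.4] F [ 0.2  0.1 -0.2] g 1.002
```

Call:
step_arm --pt "-3 -3 4 0" --pt "0 0 3 0" --pt "0 0 0 0"

```text
time: 13.6
tool_pos: [0.4468, -0.2239, 0.0037]
tool_rot: [0.014, 0.998, 0.062, 0.016]
contact_force: [-0.4, -0.3, -0.2]
gripper_width: 0.999
```

Call:
step_arm --pt "0 0 0 0" --pt "0 0 0 0" --pt "0 0 0 0" --claw 70

```text
time: 13.9
tool_pos: [0.4478, -0.2246, 0.0054]
tool_rot: [0.015, 0.998, 0.062, 0.017]
contact_force: [-0.2, 0.5, -1.1]
gripper_width: 0.701
```

Call:
step_arm --pt "0 0 0 0" --pt "0 0 0 0" --pt "0 0 0 0" --claw 61

```text
time: 14.2
tool_pos: [0.4488, -0.2253, 0.0066]
tool_rot: [0.016, 0.998, 0.062, 0.018]
contact_force: [1.6, -0.5, 0.3]
gripper_width: 0.61
```

```bash
python3 -c "
from h import *
go(446,-223,1,7)"
```

```text
t 14.2 tcp [ 448.8 -225.3    6.6] yaw 7.1 tilt [ 0.038 -0.029 -0.999] turn 0.1 | after turn shift: [-2.5 -2.6  5.6] F [ 1.6 -0.5  0.3] g 0.61
```

Call:
step_arm --pt "0 0 -8 0" --pt "0 0 -20 0" --pt "0 0 -25 0" --pt "0 0 -25 0" --pt "0 0 -25 0" --pt "0 0 -12 0" --pt "0 0 0 0"

```text
time: 14.9
tool_pos: [0.4415, -0.2199, 0.1238]
tool_rot: [0.013, 0.998, 0.062, 0.015]
contact_force: [0.1, -0.5, -1.1]
gripper_width: 0.612
```

```bash
python3 - <<'E'
from h import *
go(446,-223,1,7)
im,d=grab("side"); np.savez("s5.npz",im=im,d=d); cv2.imwrite("pics/s5.png",cv2.resize(im[90:190,290:410,::-1],(720,600),interpolation=cv2.INTER_CUBIC))
im,d=grab("top");np.savez("t5.npz",im=im,d=d)
E
```

```text
t 14.9 tcp [ 441.5 -219.9  123.8] yaw 7.08 tilt [ 0.032 -0.025 -0.999] turn 0.08 | after turn shift: [  4.1   3.6 122.8] F [ 0.1 -0.5 -1.1] g 0.612
```

View pics/s5.png

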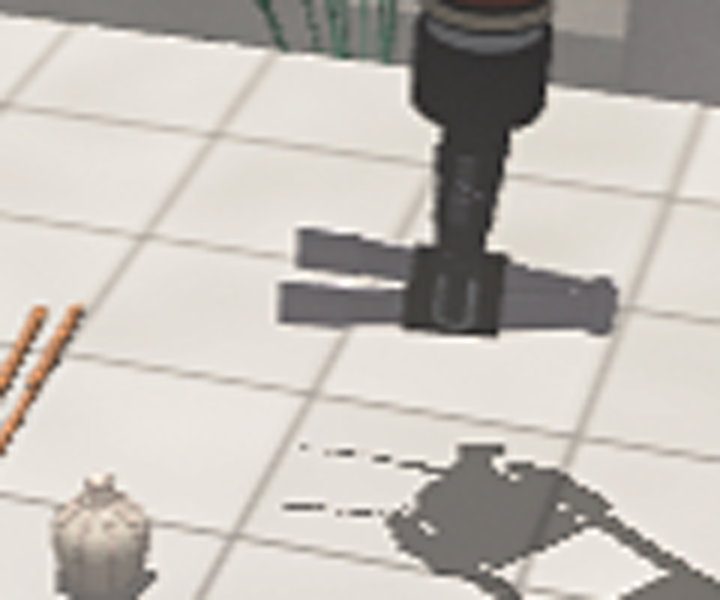

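The tongs are held cleanly by the handles, about level. Now I measure the tips relative to the TCP and the bulb centre.

```bash
cat >> h.py <<'E'
def tongs(n,im,d):
    s=state();p=s["tool_pos"]*1000;w,a,b,c=s["tool_rot"];y=2*np.arctan2(b,a)
    W=cloud(n,d)*1000; u=np.array([np.cos(y),np.sin(y)]);v=np.array([-u[1],u[0]])
    r=W-p; S=r[...,:2]@u;T=r[...,:2]@v; m=(S>20)&(S<112)&(abs(T)<55)&(abs(r[...,2]-5)<38)&(W[...,2]>12)&(im.max(2)<140)
    S,T,Z=S[m],T[m],r[...,2][m]
    print(n,"pts",len(S),"S end",np.percentile(S,98).round(1))
    for s0 in(35,75,90):
        k=(S>s0)&(S<s0+15+(s0==90)*10); 
        if k.sum()>5:print(" s",s0,"T lo/hi",np.percentile(T[k],[2,98]).round(1),"mids",[np.median(T[k&(T>0)]).round(1),np.median(T[k&(T<0)]).round(1)],"Z rel",np.percentile(Z[k],[3,97]).round(1))
def bulbs(n,d,z0=.036,z1=.055,xr=(.6,.7),yr=(.03,.13)):
    W=cloud(n,d);m=(W[...,0]>xr[0])&(W[...,0]<xr[1])&(W[...,1]>yr[0])&(W[...,1]<yr[1])&(W[...,2]>z0)&(W[...,2]<z1)
    P=W[m]*1000
    if len(P)<6: print(n,"few");return
    from scipy.optimize import least_squares
    f=least_squares(lambda q:np.hypot(P[:,0]-q[0],P[:,1]-q[1])-22,P[:,:2].mean(0),loss="soft_l1")
    k=W[(W[...,0]>xr[0])&(W[...,0]<xr[1])&(W[...,1]>yr[0])&(W[...,1]<yr[1])&(W[...,2]>.066)&(W[...,2]<.09)]*1000
    print(n,"bulb",len(P),"r22 fit",f.x.round(1),"mean",P.mean(0).round(1),"neck",k.mean(0).round(1) if len(k) else None,len(k))
E
python3 - <<'E'
from h import *
go(446,-223,1,7)
for n,f in(("top","t5"),("side","s5")):
    q=np.load(f+".npz"); tongs(n,q["im"],q["d"]); bulbs(n,q["d"],.036,.048)
    W=cloud(n,q["d"]); im=q["im"]
    m=(W[...,2]>.012)&(W[...,2]<.028)&(W[...,0]>.58)&(W[...,0]<.72)&(W[...,1]>.01)&(W[...,1]<.14)
    print("dish",rect(W[m][:,:2]))
    for xr,yr in(((.55,.7),(-.08,.01)),((.69,.8),(.03,.12))):
        k=(W[...,0]>xr[0])&(W[...,0]<xr[1])&(W[...,1]>yr[0])&(W[...,1]<yr[1])&(W[...,2]>.02)&(W[...,2]<.09)
        print("other",np.percentile(W[k],[3,50,97],axis=0).round(3).tolist() if k.any() else 0)
E
```

```text
t 15.0 tcp [ 440.5 -219.3  121.6] yaw 7.08 tilt [ 0.029 -0.023 -0.999] turn 0.08 | after turn shift: [  5.    4.4 120.6] F [-0.9 -0.4 -2.1] g 0.615
top pts 132 S end 99.3
 s 35 T lo/hi [24.9 30.3] mids [np.float64(28.2), np.float64(nan)] Z rel [ 2.3 25.4]
 s 75 T lo/hi [30.6 35.2] mids [np.float64(33.5), np.float64(nan)] Z rel [-0.9 27.6]
 s 90 T lo/hi [-33.9  35.2] mids [np.float64(34.0), np.float64(-33.0)] Z rel [-1.7 27.1]
top bulb 24 r22 fit [654.8  72.8] mean [641.6  74.8  43.9] neck [652.4  73.6  71.5] 22
dish (array([647.3,  73. ]), array([93.4, 94.1]), 70.2)
other [[0.581, -0.079, 0.027], [0.603, -0.06, 0.047], [0.63, -0.04, 0.068]]
other [[0.694, 0.034, 0.024], [0.77, 0.058, 0.046], [0.796, 0.082, 0.068]]
side pts 286 S end 97.2
 s 35 T lo/hi [-31.2  34.8] mids [np.float64(28.3), np.float64(-25.3)] Z rel [-0.2 21.7]
 s 75 T lo/hi [-35.2  37.9] mids [np.float64(34.4), np.float64(-30.8)] Z rel [-1.3 24.3]
 s 90 T lo/hi [-35.5  38.8] mids [np.float64(34.5), np.float64(-32.4)] Z rel [-0.4 24.4]
side bulb 45 r22 fit [654.9  74. ] mean [648.2  87.4  42.6] neck [654.   76.9  69.7] 15
dish (array([656.4,  75.8]), array([76.4, 96.9]), 89.2)
other [[0.583, -0.072, 0.021], [0.604, -0.049, 0.042], [0.629, -0.036, 0.066]]
other [[0.693, 0.05, 0.022], [0.77, 0.072, 0.041], [0.795, 0.087, 0.065]]
  return _methods._mean(a, axis=axis, dtype=dtype,
  ret = ret.dtype.type(ret / rcount)
```

```bash
python3 -c "
from h import *
go(576,64.5,120,7)"
```

```text
t 15.0 tcp [ 440.5 -219.3  121.6] yaw 7.08 tilt [ 0.029 -0.023 -0.999] turn 0.08 | after turn shift: [ 169.1 -265.1    1.6] F [-0.9 -0.4 -2.1] g 0.615
```

Call:
step_arm --pt "10 -15 -5 0" --pt "20 -32 -5 0" --pt "20 -35 -3 0" --pt "20 -35 -3 0" --pt "20 -35 -3 0" --pt "20 -35 -3 0" --pt "18 -35 -3 0" --pt "10 -20 0 0"

```text
time: 15.8
tool_pos: [0.5428, 0.0469, 0.1278]
tool_rot: [0.008, 0.998, 0.057, 0.002]
contact_force: [0.8, -0.7, -0.9]
gripper_width: 0.611
```

```bash
python3 -c "
from h import *
go(576,64.5,120,7)"
```

```text
t 15.8 tcp [542.8  46.9 127.8] yaw 6.58 tilt [ 0.004 -0.017 -1.   ] turn -0.42 | after turn shift: [ 35.1 -13.4   7.8] F [ 0.8 -0.7 -0.9] g 0.611
```

Call:
step_arm --pt "15 -5 0 -0.4" --pt "15 -5 0 0" --pt "5 -2 0 0" --pt "0 0 0 0"

```text
time: 16.2
tool_pos: [0.5728, 0.0678, 0.1183]
tool_rot: [0.008, 0.998, 0.064, -0.006]
contact_force: [0.2, 0.0, -0.6]
gripper_width: 0.612
```

```bash
python3 - <<'E'
from h import *
go(576,64.5,110,7)
for n in("top","side"):
    im,d=grab(n); tongs(n,im,d); bulbs(n,d,.036,.055)
    cv2.imwrite(f"pics/{n}6.png",cv2.resize(im[100:220,260:400,::-1],(700,600),interpolation=cv2.INTER_CUBIC))
E
```

```text
t 16.2 tcp [572.8  67.8 118.3] yaw 7.35 tilt [-0.01  -0.016 -1.   ] turn 0.35 | after turn shift: [2.8 3.7 8.3] F [ 0.2  0.  -0.6] g 0.612Traceback (most recent call last):
  File "<stdin>", line 4, in <module>
  File "h.py", line 43, in tongs
    print(n,"pts",len(S),"S end",np.percentile(S,98).round(1))
                                 ~~~~~~~~~~~~~^^^^^^
    return _quantile_unchecked(
        a, q, axis, out, overwrite_input, method, keepdims, weights)
    return _ureduce(a,
                    func=_quantile_ureduce_func,
    ...<5 lines>...
                    overwrite_input=overwrite_input,
                    method=method)
    r = func(a, **kwargs)
    result = _quantile(arr,
                       quantiles=q,
    ...<2 lines>...
                       out=out,
                       weights=wgt)
    slices_having_nans = np.isnan(arr[-1, ...])
                                  ~~~^^^^^^^^^
IndexError: index -1 is out of bounds for axis 0 with size 0
```

Call:
step_arm --pt "3 3 8 0.3" --pt "0 0 0 0"

```text
time: 16.45
tool_pos: [0.5743, 0.0637, 0.1083]
tool_rot: [0.008, 0.998, 0.061, -0.007]
contact_force: [-0.4, 0.5, -1.5]
gripper_width: 0.609
```

```bash
python3 - <<'E'
from h import *
go(576,64.5,110,7)
n="side"
im,d=grab(n); cv2.imwrite(f"pics/{n}6.png",cv2.resize(im[100:220,220:360,::-1],(700,600),interpolation=cv2.INTER_CUBIC))
tongs(n,im,d); bulbs(n,d,.036,.055)
E
```

```text
t 16.45 tcp [574.3  63.7 108.3] yaw 6.95 tilt [-0.013 -0.016 -1.   ] turn -0.05 | after turn shift: [ 1.8 -0.5 -1.7] F [-0.4  0.5 -1.5] g 0.609
side pts 292 S end 96.0
 s 35 T lo/hi [-30.7  32.6] mids [np.float64(28.4), np.float64(-26.3)] Z rel [-6.3 17.3]
 s 75 T lo/hi [-33.8  38.2] mids [np.float64(35.2), np.float64(-30.4)] Z rel [-7.8 15.9]
 s 90 T lo/hi [-34.6  38.3] mids [np.float64(35.5), np.float64(-31.7)] Z rel [-7.5 18.7]
side bulb 89 r22 fit [655.   71.5] mean [649.   85.8  47.3] neck [653.5  75.8  71.3] 10
```

View pics/side6.png

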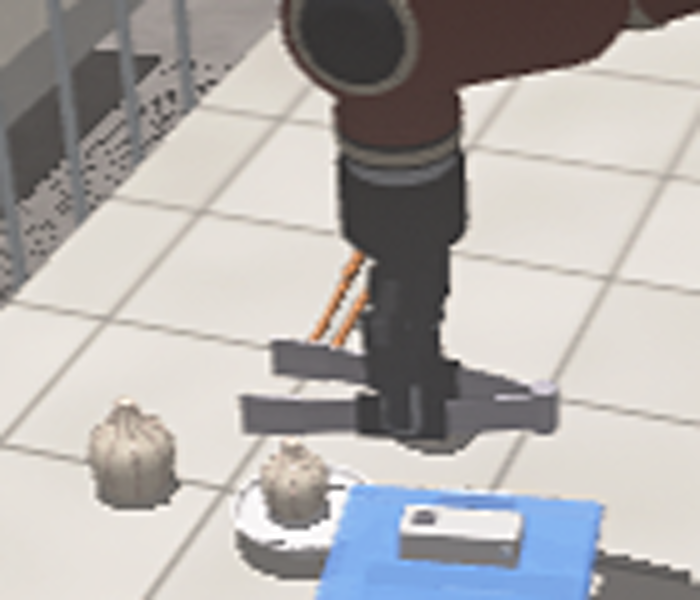

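Side view: the tongs hang open above and slightly behind the dish bulb at about (279,196) full pixels, with the plates straddling it. I shift 4.5 mm forward and descend in stages.

Call:
step_arm --pt "4 -1 8 0" --pt "0 0 15 0" --pt "0 0 10 0" --pt "0 0 0 0"

```text
time: 16.9
tool_pos: [0.578, 0.064, 0.0733]
tool_rot: [0.008, 0.998, 0.06, -0.006]
contact_force: [0.3, 0.3, -1.5]
gripper_width: 0.612
```

```bash
python3 - <<'E'
from h import *
go(578.8,64.8,39,7)
n="side"
im,d=grab(n); tongs(n,im,d); bulbs(n,d,.036,.055)
E
```

```text
t 16.9 tcp [578.   64.   73.3] yaw 6.87 tilt [-0.012 -0.016 -1.   ] turn -0.13 | after turn shift: [ 0.9 -0.7 34.3] F [ 0.3  0.3 -1.5] g 0.612
side pts 293 S end 98.1
 s 35 T lo/hi [-29.   33.7] mids [np.float64(28.3), np.float64(-25.2)] Z rel [-5.7 16.6]
 s 75 T lo/hi [-35.8  38.3] mids [np.float64(33.7), np.float64(-31.7)] Z rel [-12.9  15.5]
 s 90 T lo/hi [-35.   38.1] mids [np.float64(34.9), np.float64(-32.0)] Z rel [-5.3 17.6]
side bulb 56 r22 fit [655.5  72.8] mean [648.4  89.7  45.2] neck [643.7  77.5  78.7] 268
```

Call:
step_arm --pt "1 -0.5 10 0" --pt "0 0 12 0" --pt "0 0 8 0" --pt "0 0 3 0" --pt "0 0 0 0"

```text
time: 17.45
tool_pos: [0.579, 0.0643, 0.038]
tool_rot: [0.008, 0.998, 0.06, -0.006]
contact_force: [0.1, 0.4, -1.7]
gripper_width: 0.609
```

```bash
python3 - <<'E'
from h import *
go(578.8,64.8,39,7)
n="side"
im,d=grab(n); cv2.imwrite(f"pics/{n}7.png",cv2.resize(im[140:220,240:340,::-1],(750,600),interpolation=cv2.INTER_CUBIC))
tongs(n,im,d)
E
```

```text
t 17.45 tcp [579.   64.3  38. ] yaw 6.89 tilt [-0.011 -0.016 -1.   ] turn -0.11 | after turn shift: [-0.1 -0.6 -1. ] F [ 0.1  0.4 -1.7] g 0.609
side pts 211 S end 97.5
 s 35 T lo/hi [-30.9  34.6] mids [np.float64(29.3), np.float64(-25.6)] Z rel [-4.3 15.3]
 s 75 T lo/hi [-33.5  42.5] mids [np.float64(35.7), np.float64(-30.5)] Z rel [-20.8  20.3]
 s 90 T lo/hi [-35.5  38.8] mids [np.float64(34.8), np.float64(-33.4)] Z rel [-3.  17.5]
```

View pics/side7.png

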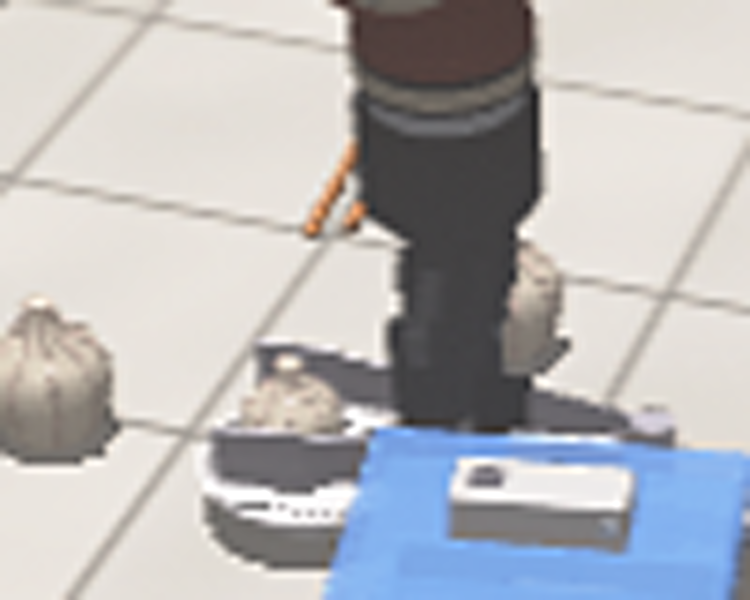

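The plates straddle the bulb, above the dish rim. I close in stages.

Call:
step_arm --pt "0 0 0 0" --pt "0 0 0 0" --claw 53

```text
time: 17.7
tool_pos: [0.5796, 0.0643, 0.0389]
tool_rot: [0.008, 0.998, 0.06, -0.005]
contact_force: [0.0, 0.8, -0.7]
gripper_width: 0.532
```

Call:
step_arm --pt "0 0 0 0" --pt "0 0 0 0" --pt "0 0 0 0" --claw 44

```text
time: 18.0
tool_pos: [0.5801, 0.0643, 0.0399]
tool_rot: [0.008, 0.998, 0.06, -0.005]
contact_force: [-0.3, 0.7, -3.0]
gripper_width: 0.47
```

Call:
step_arm --pt "0 0 0 0" --pt "0 0 0 0" --claw 36

```text
time: 18.2
tool_pos: [0.5801, 0.0643, 0.0399]
tool_rot: [0.008, 0.998, 0.06, -0.005]
contact_force: [-0.1, -0.9, -2.1]
gripper_width: 0.471
```

```bash
python3 - <<'E'
from h import *
go(578.8,64.8,39,7)
E
```

```text
t 18.2 tcp [580.1  64.3  39.9] yaw 6.9 tilt [-0.008 -0.016 -1.   ] turn -0.1 | after turn shift: [-1.2 -0.7  0.9] F [-0.1 -0.9 -2.1] g 0.471
```

Call:
step_arm --pt "0 0 -5 0" --pt "0 0 -10 0" --pt "0 0 -15 0" --pt "0 0 -20 0" --pt "0 0 -20 0" --pt "0 0 -20 0" --pt "0 0 -20 0" --pt "0 0 -20 0"

```text
time: 19.0
tool_pos: [0.5801, 0.0666, 0.1792]
tool_rot: [0.008, 0.998, 0.06, -0.005]
contact_force: [0.0, 0.1, -1.4]
gripper_width: 0.475
```

Call:
step_arm --pt "0 0 -20 0" --pt "0 0 -15 0" --pt "0 0 -8 0" --pt "0 0 0 0" --pt "0 0 0 0"

```text
time: 19.5
tool_pos: [0.5826, 0.0675, 0.2334]
tool_rot: [0.008, 0.998, 0.06, 0.001]
contact_force: [-0.7, -0.3, -2.2]
gripper_width: 0.474
```

```bash
python3 - <<'E'
from h import *
go(578.8,64.8,180,7)
n="side"
im,d=grab(n); cv2.imwrite(f"pics/{n}8.png",cv2.resize(im[60:310,200:440,::-1],(576,600),interpolation=cv2.INTER_CUBIC))
W=cloud(n,d); h=cv2.cvtColor(im,cv2.COLOR_RGB2HSV)
m=(W[...,0]>.6)&(W[...,0]<.72)&(W[...,1]>.03)&(W[...,1]<.13)&(W[...,2]>.09)&(h[...,2]>140)
print(m.sum(),np.percentile(W[m],[2,50,98],axis=0).round(3))
lids(n,im,d,[((275,165,360,300),.198)])
E
```

```text
t 19.5 tcp [582.6  67.5 233.4] yaw 6.91 tilt [ 0.003 -0.016 -1.   ] turn -0.09 | after turn shift: [-4.1  2.2 53.4] F [-0.7 -0.3 -2.2] g 0.474
126 [[0.61  0.051 0.223]
 [0.653 0.085 0.25 ]
 [0.684 0.105 0.268]]
side 0.198 1082 medz 0.1971 (array([459.3, 304.4]), array([107.4, 131.8]), 11.5) vent 191 (array([460.3, 301.5]), array([28.2, 58.3]), 13.8) 0.2156
```

View pics/side8.png

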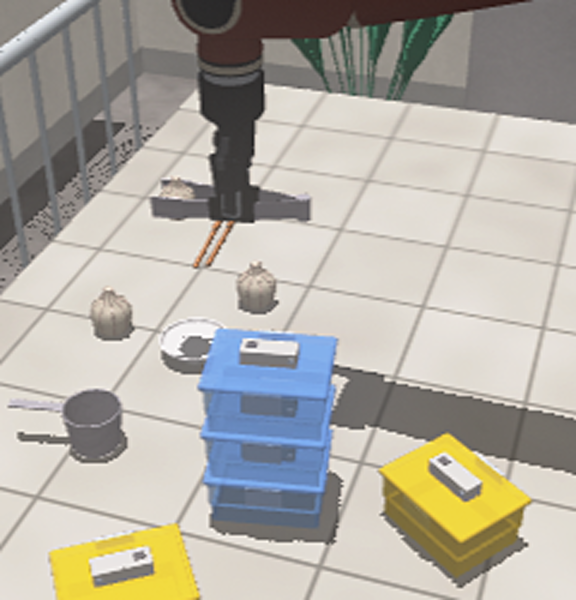

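The bulb is held in the tongs with its top at about z = 0.27, the dish is empty, and the column is square. I hold briefly, then hand in.

Call:
step_arm --pt "0 0 0 0" --pt "0 0 0 0" --pt "0 0 0 0"

```text
time: 19.85
tool_pos: [0.581, 0.0674, 0.2296]
tool_rot: [0.008, 0.998, 0.06, -0.002]
contact_force: [0.0, 0.7, -1.6]
gripper_width: 0.473
```

```bash
python3 - <<'E'
from h import *
go(578.8,64.8,235,7)
im,d=grab("side");W=cloud("side",d); h=cv2.cvtColor(im,cv2.COLOR_RGB2HSV)
m=(W[...,0]>.6)&(W[...,0]<.72)&(W[...,1]>.03)&(W[...,1]<.13)&(W[...,2]>.09)&(h[...,2]>140)
print(m.sum(),np.percentile(W[m],[2,98],axis=0).round(3))
if m.sum()>60: print(job_done())
E
```

```text
t 19.85 tcp [581.   67.4 229.6] yaw 6.9 tilt [-0.003 -0.016 -1.   ] turn -0.1 | after turn shift: [-2.5  2.3 -5.4] F [ 0.   0.7 -1.6] g 0.473
118 [[0.608 0.052 0.222]
 [0.678 0.105 0.373]]
the job is handed in; nothing more can be done
None
```

The job is handed in at about 19.9 s, with both parts done. The third container is on the column and released. The smallest bulb, the one in the dish, is held in the tongs about 23 cm above the ledge.

- **Container:** I lifted it by its vent and set it down. Its vent lies within about 1 mm of where the old top vent was. The lid is at z = 0.197–0.198 m; a correct stack gives 0.198 m. The yaw readings run from 10.5° to 11.5°, against about 10.5° for the box below.
- **Bulb:** The gripper held only the tongs' black handles. It stalled at about 40 mm over the handles, so the tongs were closed on the bulb, and the opening stayed there through the lift. In the last picture I viewed, the bulb sat between the tips and the dish was empty.
- **Readings that disagreed:** The last depth check before hand-in gave an upper height of 0.373 m where the check before had 0.268 m. It may have picked up part of the arm, and I did not look into it.
- **Other objects:** I checked the dish, cup and chopsticks only by eye in that last picture. They look unmoved, but I did not measure them again. The top camera was blocked by the arm during the tongs work, so the final checks come from the side camera.

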